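# Thread the lift shaft through its bearings and into the coupling

## Robot

A 7-joint arm with a two-finger parallel gripper is mounted at the origin on the work surface. World frame = base frame: x ahead of the robot, y to its left, z up, the work surface at z = 0. Lengths are in mm, angles in rad, forces in N, time in s.
With the tool pointing down it reaches from about 400 to 875 mm from the base axis. Payload 4.4 kg.
Tool frame: the origin (TCP) lies at the very end of the fingers, on their centre line; the grasp point (between the pads) lies 19 mm behind it; y points along the fingers, z is the direction in which the jaws open and shut, and the axes are right-handed (so a half turn about y gives the same grasp; the last joint's range is limited). The gripper opens to 85 mm and grips with 20 to 120 N. Pads are 22 mm wide; open, the fingers measure 114 mm over their backs; the gripper's body (76 mm by 85 mm) begins 54 mm behind the grasp point. The pads swing forward as they close: fully open they stand 13 mm farther back than shut.
Start: joints at [1.186, 0.628, 0.038, 1.517, -0.027, 0.996, -0.02], TCP at [203.756, -617.253, 231.313] pointing down, gripper open.
Joint ranges: [-3.06, 3.06], [-0.37, 2.12], [-1.25, 1.32], [0.18, 2.47], [-1.1, 4.24], [0.23, 1.98], [-2.94, 2.94]. Speed limits (rad/s): [2.57, 2.57, 3.14, 3.14, 3.14, 3.14, 3.14].

## Interface

Orientations are given as [roll, pitch, yaw] about the fixed x, y, z axes, in that order (R = Rz(yaw) Ry(pitch) Rx(roll)).
In Python, from cell import ctrl, imaging, finish_job gives the robot as it stands.
- The arm moves only by the shell command python3 -m inch 'ROWS'. ROWS is JSON, one flat list of numbers, 7 for each row, row after row: the opening, from 0 (shut) to 1 (fully open), then the shift along the tool's x, y, z in cm, then the turn, a rotation vector about the tool's x, y, z in degrees. A call has 1 to 12 rows; each row is the pose to reach, as a shift and turn from the pose commanded when the call began, along the tool's axes at that moment; what a row does not reach only later rows make up. A row lasts 1/10 s, in which the tool goes at most 50 mm and 8.59 degrees, less where a joint would pass 70% of its speed; a pose out of reach is approached as far as the arm can. A call with a gripper value outside its range is refused whole. The fingers move at their own pace and stop on an object; the grip force is fixed at half the most. Time passes only in rows, so rows that repeat a pose let the fingers close. It gives the time, the measured TCP pose, the force and the opening at its end, in the units of the state.
- ctrl.read_state(): the state, without advancing time (a new reading comes with each control period).
- imaging.get_image(name): name is "side" or "top" or "wrist"; returns a dict with "img" (480x640x3 uint8, red, green, blue), "fx", "fy", "cx", "cy" (pixels), "R" (3x3) and "t" (3): a world point X has camera coordinates R X + t. Camera axes: x right, y down, z forward; pixel columns grow to the right and rows downward; lengths in mm; the calibration is good to about 2 mm. A picture is of the moment at which its call begins. There is no depth.
- finish_job(): hands the job in, once; it reports no verdict.
The state is a dict: "clock": time; "qpos": joint angles; "qd": joint speeds; "tau": joint torques, N m; "eef_pos": TCP position; "tool_rot": TCP orientation; "force": force on the tool from outside, world axes, zero at the start; "torque": the same for the moment, N m; "width": finger opening in mm.
Only numpy, scipy, OpenCV 4.12 (cv2) and the standard library are available. Lean on these libraries where they do the work, as an engineer would, in place of code of your own. Each camera call takes 0.05 s, during which the arm holds its last target.

## Task

Take the red-handled shaft out of the wooden stand and thread it down through both bearing plates of the green lift frame. Then, pressing only lightly, turn it to feel for the hidden slot of the coupling underneath, and let it go fully home so that its brass collar sits flush on the top plate; then let go. Never force or drop it, and leave the blue shaft and everything else on the bench alone.

Things in the scene. Friction and masses are not known exactly. Their poses are not given: they have to be found in the camera images.
- red_grip (a point): centre of the red handle bar of the loose shaft to be fitted: 14 mm thick along the point's x, 60 mm long along y, 26 mm high along z (z points up along the shaft). The shaft stands upright in a 50 mm deep, 17.2 mm hole of the wooden stand, 20 mm above the bench; it weighs about 0.2 to 0.4 kg. Under the bar is a neck 11 mm in diameter and 20 mm long, then the collar
- red_seat (a point): centre of the underside of the red shaft's brass collar (28 mm in diameter, 8 mm thick), on the shaft's axis, 41 mm below the centre of the handle; axes as red_grip. Below it the steel shaft is 16 mm in diameter and 110 mm long, then comes the tang
- red_tip (a point): centre of the foot of the red shaft's flat tang (12 mm long, 15 mm wide along y, 5 mm thick along x), 163 mm below the centre of the handle; axes as red_grip
- frame_mouth (a point): centre of the upper mouth of the 18 mm bearing hole in the top plate of the green lift frame (fixed to the bench), 140 mm above the bench; z points up. The plate is 76 x 80 mm and 12 mm thick; a web joins both plates on the -x side, no higher than the top plate. The finished shaft's collar rests on this plate
- frame_lower (a point): centre of the upper mouth of the second 18 mm bearing hole, in the lower plate (12 mm thick), in line 58 mm below frame_mouth
- frame_coupling (a point): centre of the top face of the steel coupling, 111 mm below frame_mouth on the same axis. It has a slot 7 mm wide, 18 mm long and 15 mm deep for the tang, at an unknown, unmeasured angle: the slot's length starts within 0.8 rad either way of this point's y axis. It turns only stiffly (0.25 Nm). While the tang rests on the face, the collar stands 11 mm above the top plate
- frame: the green lift frame, base 110 x 110 mm; origin on the bench on the bearings' axis. The frame and coupling are harmed by more than 50 N from the shaft
- stand: fixed wooden stand, 180 x 70 x 70 mm, with two 17.2 mm holes 110 mm apart along its x; origin under its centre; which shaft stands in which hole varies
- blue_grip (a point): centre of the handle bar of the blue-handled shaft, a bystander of the same size with a round end, in the other hole of the stand
- glue: yellow glue bottle 60 x 150 mm, bystander; origin under its centre
- tin: round tin 84 x 100 mm, bystander; origin under its centre
- mallet: hammer lying flat, bystander
- driver: screwdriver lying flat, bystander
- spanner: wrench lying flat, bystander
- offcut: wood offcut 160 x 45 x 30 mm, bystander
- spool: turned wooden spool 60 x 42 mm, bystander
Mind the look-alikes: they are no part of the job. Several things have the shape of the frame; the one meant has the colours described above. What is shaped like the part that bears red_grip but turquoise is not meant.

How it is judged (in metres and radians):
On the way, in this order (a step that is already met when the one before it is completed fails the run):
1. the shaft's foot is through the top bearing (z of red_tip in the frame of frame_mouth below -0.014 m and horizontal distance between red_tip and frame_mouth below 0.006 m and horizontal distance between red_seat and frame_mouth below 0.02 m), for 0.05 s.
2. the shaft's foot is through the lower bearing too (z of red_tip in the frame of frame_mouth below -0.075 m and horizontal distance between each of red_tip, red_seat and frame_mouth below 0.006 m), for 0.05 s.
At the end, for the whole second after the job is handed in: The red shaft stands in both bearings with its tang in the coupling's slot: collar within 3 mm of the top plate, its axis within 4 mm of the bearings' axis at collar and tip and within 0.05 rad of upright (z of red_seat in the frame of frame_mouth below 0.003 m and horizontal distance between each of red_seat, red_tip and frame_mouth below 0.004 m and angle between the z axis of red_seat and the z axis of frame_mouth, either way round below 0.05 rad); the robot touches nothing.
It fails at once if the red shaft is forced or dropped in the frame: more than 50 N between them (contact force between red and frame above 50 N).
It fails at once if the blue shaft or another bystander is moved by more than 30 mm (distance of any of blue_grip, glue, tin, mallet, driver, spanner, offcut, spool from where it was at the start of the episode above 0.03 m).
It also fails if it takes over 72 s, if anything falls off the work surface, if the arm or the gripper's body presses on something with over 40 N, if the wrist force passes 120 N, or if a joint passes its speed limit or range.

## Working session

There is one attempt and no reset: what is moved stays moved. The work goes in short steps, Python scripts to look and compute and a shell command to move; the robot and the scene stay as the last step left them, time stands still between calls to the robot, and variables do not carry over. Pictures are saved under pics/ and viewed, and the job is handed in when it is done.

```bash
ls; mkdir -p pics; python3 - <<'E'
from cell import ctrl, imaging
import cv2
s=ctrl.read_state(); print(s)
for n in ["side","top","wrist"]:
    d=imaging.get_image(n); cv2.imwrite(f"pics/{n}0.png",d["img"][:,:,::-1]); print(n,d["fx"],d["fy"],d["cx"],d["cy"],d["R"],d["t"])
E
```

```text
pics
{'clock': 0.0, 'qpos': array([ 1.18618476,  0.62934436,  0.03844057,  1.51837462, -0.02699813,
        0.99627969, -0.02002641]), 'qd': array([-0.00111613, -0.00159753,  0.00022013, -0.00018142, -0.0022452 ,
        0.00103667,  0.00071968]), 'tau': array([-5.98498609e-04, -5.63402867e+01,  1.22552276e+00, -1.93444026e+01,
        1.08444181e-02,  1.07007462e-02,  1.01017989e-06]), 'eef_pos': array([ 203.56745558, -616.64544066,  230.38808077]), 'tool_rot': array([-1.57268420e+00, -2.56966033e-05, -2.82280549e+00]), 'force': array([ 0.59429419,  0.68319324, -0.0207101 ]), 'torque': array([-0.0219827 ,  0.02444947,  0.01388798]), 'width': 85.66083587784519}
side 550.2637384880591 550.2637384880591 314.8736623005104 239.34270381990422 [[-0.86579159 -0.49992535  0.02189908]
 [-0.31767738  0.5153003  -0.79595646]
 [ 0.38663421 -0.69608925 -0.60495764]] [ 482.25127037  302.25588539 1231.81939697]
top 578.2887283525118 578.2887283525118 325.154205351697 233.93668464076453 [[-0.0212497  -0.99976559  0.00414805]
 [-0.9944328   0.02070768 -0.10331792]
 [ 0.10320781 -0.00632043 -0.99463973]] [  30.85355203  593.95600995 1325.15842883]
wrist 367.50744772441095 367.50744772441095 316.097755010211 240.74318275937839 [[ 0.31240404 -0.94994668 -0.00223847]
 [-0.90134966 -0.2971646   0.3150587 ]
 [-0.29995416 -0.09640796 -0.94906955]] [-649.6615279   -40.76736888  380.5124531 ]
```

View pics/side0.png

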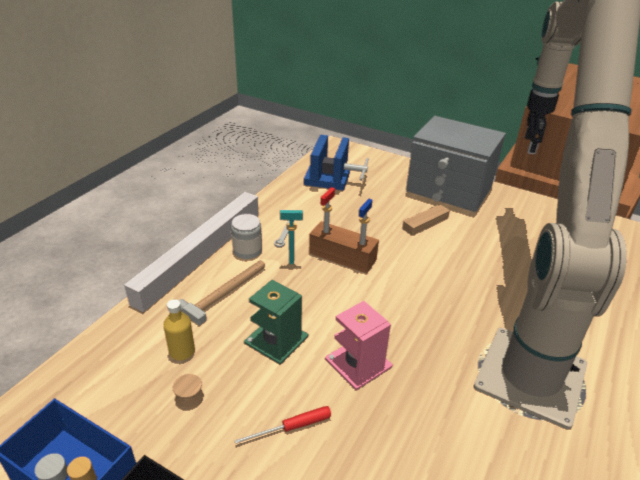

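View pics/top0.png

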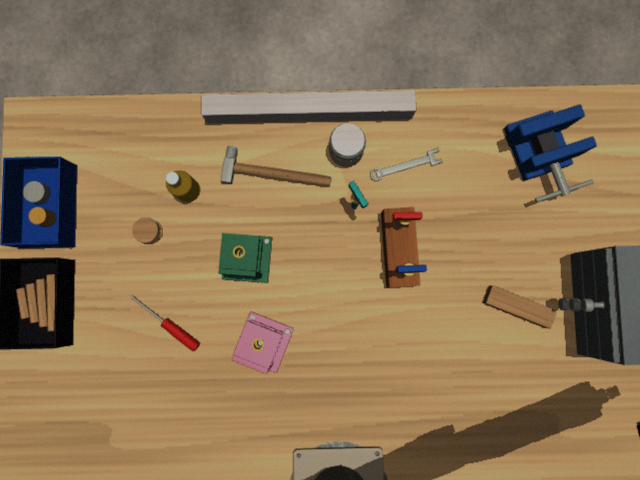

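View pics/wrist0.png

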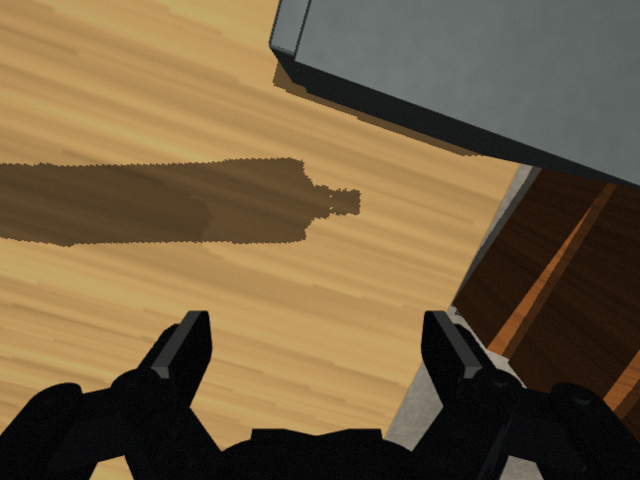

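Candidates, given as side-view and top-view pixels:
- **Shaft:** the red bar is at (328,197)/(407,216). The blue bar (365,208)/(411,268), the turquoise T (291,215)/(358,194) and the red screwdriver handle (307,419)/(181,334) are not meant.
- **Frame:** the green one is at (275,318)/(239,252), and the pink look-alike is at (360,342)/(258,344).

By the description, I want the red bar and the green frame. Next are close crops.

```bash
python3 - <<'E'
import cv2, numpy as np
t=cv2.imread("pics/top0.png"); s=cv2.imread("pics/side0.png")
def crop(im,x,y,w,h,k): return cv2.resize(im[y:y+h,x:x+w],None,fx=k,fy=k,interpolation=cv2.INTER_CUBIC)
cv2.imwrite("pics/c1.png",np.hstack([crop(t,370,190,70,110,5),crop(t,210,220,70,110,5)]))
cv2.imwrite("pics/c2.png",np.hstack([crop(s,300,180,90,100,4),crop(s,235,270,90,100,4)]))
E
```

```text
(no output)
```

View pics/c1.png

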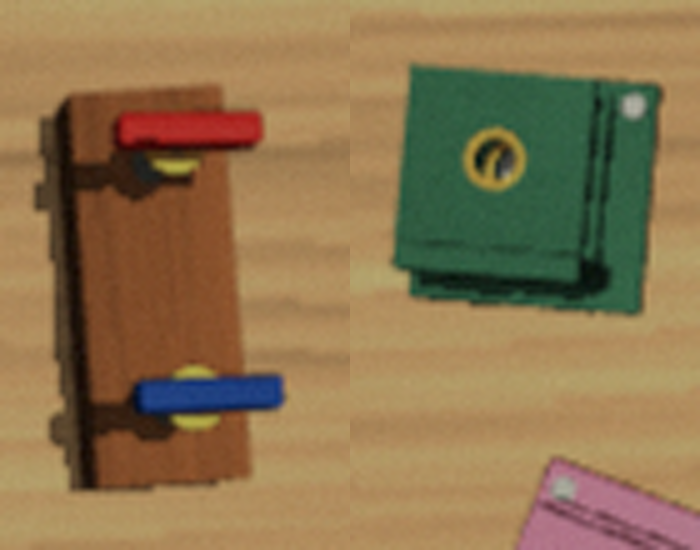

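View pics/c2.png

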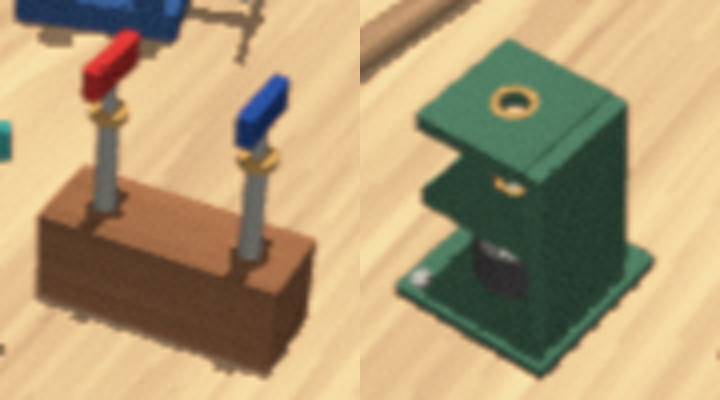

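The crops confirm it. The red bar sits over a brass collar in the stand at top (408,215.6) and side (328,196.5). The green frame's brass ring is at top (238.8,251.8) and side (273.5,295.5). Now I'll triangulate.

```bash
cat > h.py <<'E'
import numpy as np
from scipy.spatial.transform import Rotation as Ro
from cell import ctrl, imaging
def ray(d,u,v):
    R=np.array(d["R"]);t=np.array(d["t"]);c=-R.T@t
    r=R.T@np.array([(u-d["cx"])/d["fx"],(v-d["cy"])/d["fy"],1.]);return c,r/np.linalg.norm(r)
def onz(d,u,v,z):
    c,r=ray(d,u,v);return c+r*(z-c[2])/r[2]
def tri(L):
    A=np.zeros((3,3));b=np.zeros(3)
    for d,u,v in L:
        c,r=ray(d,u,v);P=np.eye(3)-np.outer(r,r);A+=P;b+=P@c
    X=np.linalg.solve(A,b);return X
def proj(d,X):
    p=np.array(d["R"])@np.array(X)+np.array(d["t"]);return np.array([d["fx"]*p[0]/p[2]+d["cx"],d["fy"]*p[1]/p[2]+d["cy"]])
def Rt(s): return Ro.from_euler('xyz',s["tool_rot"]).as_matrix()
E
python3 - <<'E'
from h import *
T=imaging.get_image("top");S=imaging.get_image("side")
print("grip top z196",onz(T,408,215.6,196),"side z183",onz(S,328,196.5,183),tri([(T,408,215.6),(S,328,196.5)]))
print("mouth",onz(T,238.8,251.8,140),onz(S,273.5,295.5,140))
a=onz(T,370+118/5,190+113/5,196);b=onz(T,370+262/5,190+113/5,196);print("bar dir",a,b)
# plate corners
f=lambda x,y:onz(T,210+(x-350)/5,220+y/5,140)
p,q,r,w=f(411,66),f(597,80),f(578,280),f(395,265)
print(p,q,r,w,"yaw edges",[np.degrees(np.arctan2(*(v[[1,0]]))) for v in (p-q,q-r,w-r,p-w)])
print(Rt(ctrl.read_state()))
E
```

```text
grip top z196 [ 611.82463576 -152.46853622  196.        ] side z183 [ 607.8904797  -149.79289291  183.        ] [ 612.78013068 -155.81687066  178.23235302]
mouth [548.45241603 205.1752644  140.        ] [546.44384494 207.05162216 140.        ]
bar dir [ 618.68957896 -122.92947778  196.        ] [ 617.45908927 -182.46474256  196.        ]
[589.34218827 240.65568509 140.        ] [581.61465396 160.66625089 140.        ] [495.85945299 169.5998233  140.        ] [503.9116241 247.7364505 140.       ] yaw edges [np.float64(84.48195412244782), np.float64(-5.94735148100538), np.float64(84.1162986383747), np.float64(-4.738032441871526)]
[[-9.49615808e-01 -2.95164348e-04  3.13416226e-01]
 [-3.13416365e-01  8.35592529e-04 -9.49615440e-01]
 [ 1.84043652e-05 -9.99999607e-01 -8.86001211e-04]]
```

```bash
cat >> h.py <<'E'
def plan(p,zaz):
    """row (cm,deg) to reach TCP p (mm world), tool y down, tool z at azimuth zaz deg"""
    s=ctrl.read_state();R=Rt(s);z=np.array([np.cos(np.radians(zaz)),np.sin(np.radians(zaz)),0]);y=np.array([0,0,-1.])
    G=np.column_stack([np.cross(y,z),y,z])
    d=R.T@(np.array(p)-s["eef_pos"])/10;w=Ro.from_matrix(R.T@G).as_rotvec(degrees=True)
    print("t",s["clock"],"pos",s["eef_pos"].round(1),"zaz",np.degrees(np.arctan2(R[1,2],R[0,2])).round(2),"F",s["force"].round(2),"M",s["torque"].round(3),"w",round(s["width"],1));print("shift",d.round(2),"turn",w.round(2))
E
python3 -c "
from h import *
plan([575,-152,285],-1.2)"
```

```text
t 0.25 pos [ 203.7 -617.   230.9] zaz -71.73 F [-0.49 -0.49 -0.22] M [-0.006 -0.026 -0.05 ] w 85.7
shift [-49.84  -5.39 -32.52] turn [ 4.000e-02 -7.053e+01 -3.000e-02]
```

```bash
python3 -m inch '[1,0,-5,0,0,0,0, 1,-49.8,-5.4,-32.5,0,-70.5,0, 1,-49.8,-5.4,-32.5,0,-70.5,0, 1,-49.8,-5.4,-32.5,0,-70.5,0, 1,-49.8,-5.4,-32.5,0,-70.5,0, 1,-49.8,-5.4,-32.5,0,-70.5,0, 1,-49.8,-5.4,-32.5,0,-70.5,0, 1,-49.8,-5.4,-32.5,0,-70.5,0, 1,-49.8,-5.4,-32.5,0,-70.5,0, 1,-49.8,-5.4,-32.5,0,-70.5,0, 1,-49.8,-5.4,-32.5,0,-70.5,0, 1,-49.8,-5.4,-32.5,0,-70.5,0]'
python3 -c "
from h import *
plan([575,-152,285],-1.2);print(ctrl.read_state()['qpos'])"
```

```text
clock: 1.45
eef_pos: [547.8, -186.0, 285.1]
tool_rot: [-1.571, -0.0, -1.593]
force: [1.3, -0.5, -0.5]
width: 85.3
t 1.45 pos [ 547.8 -186.   285.1] zaz -1.26 F [ 1.26 -0.47 -0.52] M [ 0.012 -0.051  0.009] w 85.3
shift [-3.46  0.01  2.64] turn [-0.01 -0.06  0.02]
[ 0.5036967   0.48545479 -0.34438609  1.64717225  0.18390873  1.04077697
  0.08073787]
```

```bash
python3 -m inch '[1,-3.4,0,2.6,0,0,0, 1,-3.4,0,2.6,0,0,0, 1,-3.4,0,2.6,0,0,0]'
python3 - <<'E'
from h import *
import cv2
d=imaging.get_image("wrist");cv2.imwrite("pics/w1.png",d["img"][:,:,::-1]);print(proj(d,[610,-152,196]),proj(d,[610,-152,150]))
E
```

```text
clock: 1.75
eef_pos: [573.9, -152.9, 284.7]
tool_rot: [-1.571, 0.0, -1.59]
force: [-0.1, -0.4, 0.1]
width: 85.6
[371.03619472 243.45407958] [362.74112698 224.53855195]
```

View pics/w1.png

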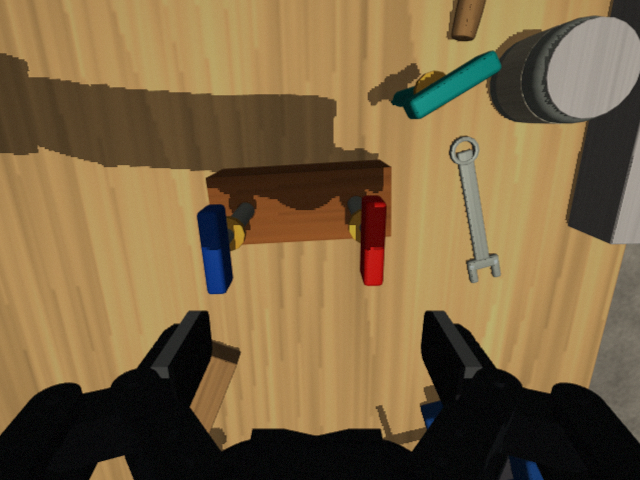

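The red bar is at about (372,241) in the wrist view, with blue at (216,250) and the turquoise look-alike at (455,85). I'll zoom in on it.

```bash
python3 - <<'E'
import cv2
w=cv2.imread("pics/w1.png");cv2.imwrite("pics/w1c.png",cv2.resize(w[180:300,320:420],None,fx=5,fy=5,interpolation=cv2.INTER_CUBIC))
E
```

```text
(no output)
```

View pics/w1c.png

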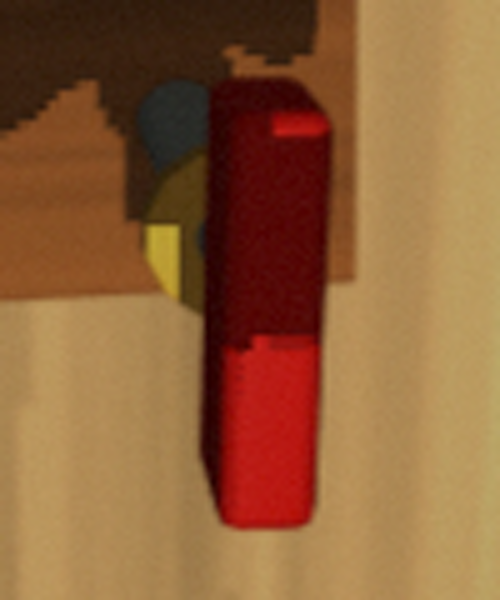

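```bash
python3 - <<'E'
from h import *
d=imaging.get_image("wrist")
a=onz(d,376.4,202.4,196);b=onz(d,373.6,285,196);print(a,b,(a+b)/2,np.linalg.norm(a-b),"yaw",np.degrees(np.arctan2(-(a-b)[0],(a-b)[1])))
plan([*((a+b)/2)[:2],262],-1.0)
E
```

```text
[ 611.94375244 -126.27947761  196.        ] [ 611.6954094 -184.2290025  196.       ] [ 611.81958092 -155.25424005  196.        ] 57.95005701907614 yaw -0.24553991307758757
t 1.85 pos [ 572.8 -155.6  284.8] zaz -1.34 F [-0.48 -0.26  0.64] M [-0.036 -0.005 -0.009] w 85.2
shift [-0.13  2.27  3.9 ] turn [ 0.06 -0.34  0.07]
```

```bash
python3 -m inch '[1,0,2,3.9,0,-0.3,0, 1,0,2,3.9,0,-0.3,0, 1,0,2,3.9,0,-0.3,0, 1,0,2,3.9,0,-0.3,0]'
python3 - <<'E'
from h import *
import cv2
plan([611.5,-153.5,164],-1)
d=imaging.get_image("wrist");cv2.imwrite("pics/w2.png",d["img"][:,:,::-1])
for p in ([611.5,-153.5,196],[611.5,-123.5,196],[611.5,-183.5,196]): print(proj(d,p))
for n in ("top","side"):
    e=imaging.get_image(n);cv2.imwrite(f"pics/{n}2.png",e["img"][:,:,::-1])
for i in range(3): print(ctrl.read_state()["eef_pos"])
E
```

```text
clock: 2.25
eef_pos: [611.7, -156.2, 265.5]
tool_rot: [-1.571, -0.001, -1.589]
force: [-0.5, 1.2, 0.2]
width: 85.5
t 2.25 pos [ 611.7 -156.2  265.5] zaz -1.05 F [-0.52  1.17  0.25] M [-0.044  0.04  -0.029] w 85.5
shift [-0.27 10.15 -0.02] turn [ 0.02 -0.05  0.04]
[316.17982289 251.82224118]
[315.19497003 203.77802151]
[317.08528357 295.9934611 ]
[ 612.18544167 -155.55521873  266.04090171]
[ 612.18544167 -155.55521873  266.04090171]
[ 612.18544167 -155.55521873  266.04090171]
```

View pics/w2.png

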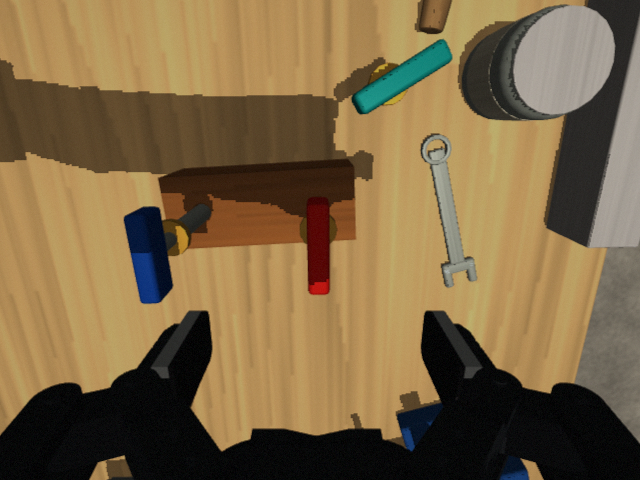

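View pics/side2.png

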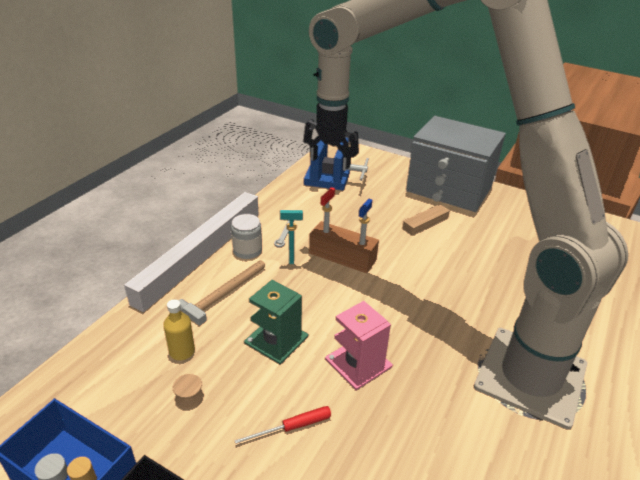

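```bash
python3 -m inch '[1,-0.2,4,0.05,0,0,0, 1,-0.2,8,0.05,0,0,0, 1,-0.2,10.1,0.05,0,0,0, 1,-0.2,10.1,0.05,0,0,0, 1,-0.2,10.1,0.05,0,0,0]'
python3 - <<'E'
from h import *
import cv2
plan([611.5,-153.5,164],-1)
d=imaging.get_image("wrist");cv2.imwrite("pics/w3.png",d["img"][:,:,::-1])
E
```

```text
clock: 2.9
eef_pos: [613.6, -153.0, 165.1]
tool_rot: [-1.57, -0.0, -1.587]
force: [0.3, -0.8, 0.7]
width: 85.0
t 2.9 pos [ 613.6 -153.   165.1] zaz -0.95 F [ 0.31 -0.79  0.69] M [ 0.009 -0.001 -0.022] w 85.0
shift [ 0.05  0.11 -0.21] turn [-0.07  0.05  0.01]
```

View pics/w3.png

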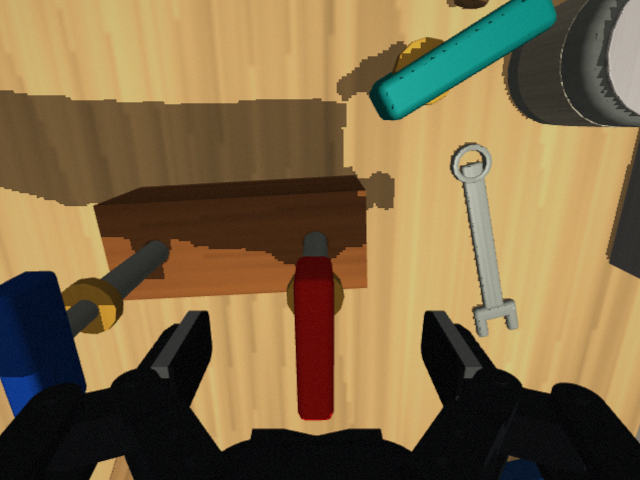

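The red bar is centred between the jaws at (316,340), so I'm closing.

```bash
python3 -m inch '[0,0,0,0,0,0,0, 0,0,0,0,0,0,0, 0,0,0,0,0,0,0, 0,0,0,0,0,0,0, 0,0,0,0,0,0,0, 0,0,0,0,0,0,0, 0,0,0,0,0,0,0, 0,0,0,0,0,0,0]'
python3 -c "
from h import *
plan([612,-153.5,300],-1)"
```

```text
clock: 3.75
eef_pos: [613.3, -152.9, 164.3]
tool_rot: [-1.57, -0.0, -1.587]
force: [-1.6, -0.0, 3.6]
width: 13.1
t 3.75 pos [ 613.3 -152.9  164.3] zaz -0.94 F [-1.62 -0.02  3.61] M [0.02  0.206 0.029] w 13.1
shift [  0.06 -13.57  -0.13] turn [-0.02  0.06  0.01]
```

```bash
python3 -m inch '[0,0,-1,0,0,0,0, 0,0,-2.5,0,0,0,0, 0,0,-4.5,0,0,0,0, 0,0,-7,0,0,0,0, 0,0,-11,0,0,0,0, 0,0,-14.5,0,0,0,0, 0,0,-16,0,0,0,0, 0,0,-16,0,0,0,0]'
python3 - <<'E'
from h import *
import cv2
plan([547.5,206,325],-5.3)
d=imaging.get_image("side");cv2.imwrite("pics/s4.png",d["img"][:,:,::-1])
E
```

```text
clock: 4.55
eef_pos: [614.4, -152.8, 326.9]
tool_rot: [-1.566, -0.001, -1.587]
force: [0.7, 0.2, -2.7]
width: 13.3
t 4.55 pos [ 614.4 -152.8  326.9] zaz -0.93 F [ 0.74  0.2  -2.66] M [-0.008 -0.     0.029] w 13.3
shift [-35.77   0.12  -7.27] turn [-0.29  4.37  0.04]
```

View pics/s4.png

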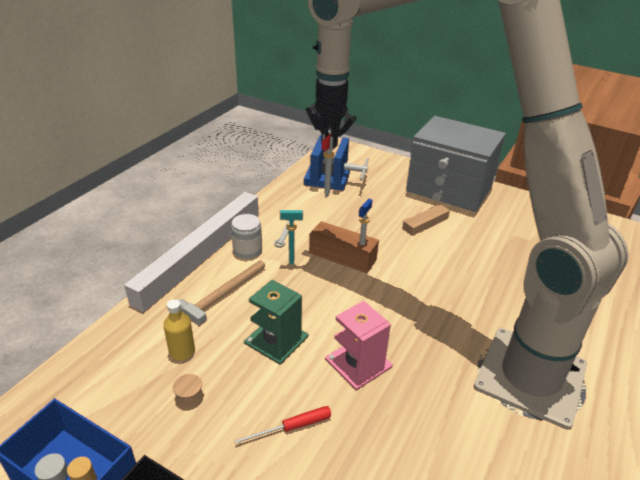

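```bash
python3 -m inch '[0,-2,0,-1,0,0,0, 0,-6,0,-2,0,4.4,0, 0,-10.5,0,-3.5,0,4.4,0, 0,-15,0,-5,0,4.4,0, 0,-19.5,0,-5.5,0,4.4,0, 0,-24,0,-6.5,0,4.4,0, 0,-28.5,0,-7,0,4.4,0, 0,-32,0,-7.3,0,4.4,0, 0,-34.5,0,-7.3,0,4.4,0, 0,-35.8,0,-7.3,0,4.4,0, 0,-35.8,0,-7.3,0,4.4,0, 0,-35.8,0,-7.3,0,4.4,0]'
python3 - <<'E'
from h import *
import cv2
plan([547.5,206,325],-5.3)
def crop(im,x,y,w,h,k): return cv2.resize(im[y:y+h,x:x+w],None,fx=k,fy=k,interpolation=cv2.INTER_CUBIC)
d=imaging.get_image("side");cv2.imwrite("pics/s5.png",crop(d["img"][:,:,::-1],210,140,120,180,3))
d=imaging.get_image("wrist");cv2.imwrite("pics/w5.png",d["img"][:,:,::-1])
d=imaging.get_image("top");cv2.imwrite("pics/t5.png",crop(d["img"][:,:,::-1],160,190,150,150,4))
E
```

```text
clock: 5.8
eef_pos: [546.0, 204.3, 323.0]
tool_rot: [-1.572, -0.002, -1.665]
force: [0.4, -0.9, -1.9]
width: 13.4
t 5.8 pos [546.  204.3 323. ] zaz -5.42 F [ 0.4  -0.85 -1.87] M [-0.051 -0.026  0.02 ] w 13.4
shift [-0.19 -0.2   0.13] turn [ 0.08 -0.12  0.14]
```

View pics/s5.png

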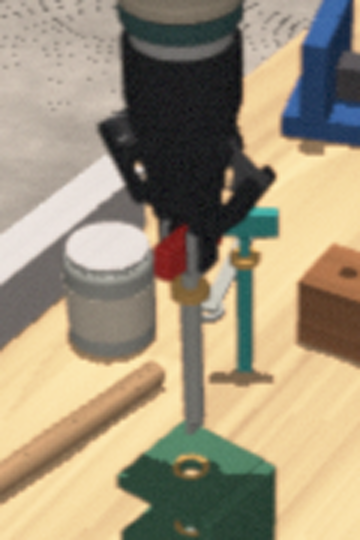

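View pics/w5.png

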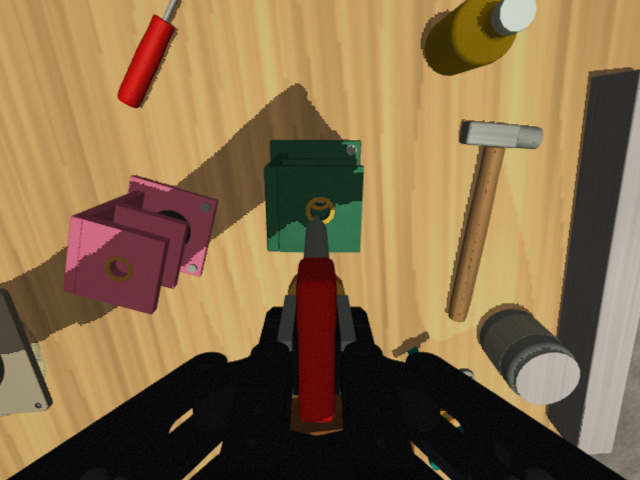

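View pics/t5.png

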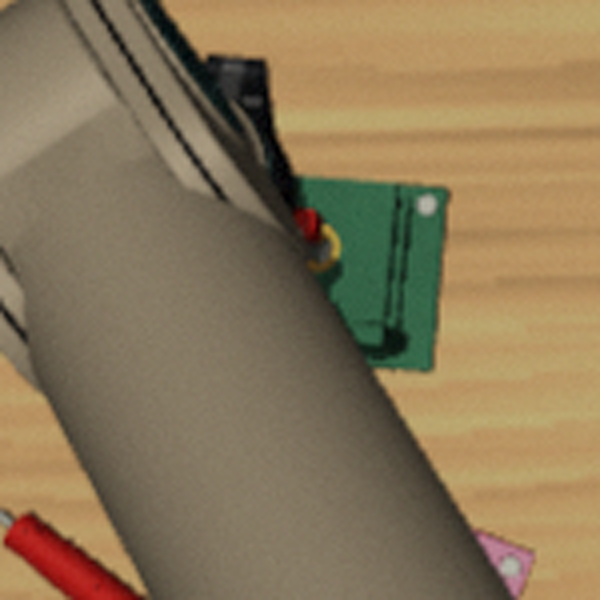

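The shaft is held upright above the green mouth. I'll zoom in on the tip and mouth in the wrist view near (317,225), and in the side view.

```bash
python3 - <<'E'
import cv2
w=cv2.imread("pics/w5.png");cv2.imwrite("pics/w5c.png",cv2.resize(w[190:310,265:375],None,fx=5,fy=5,interpolation=cv2.INTER_CUBIC))
w=cv2.imread("pics/s5.png");cv2.imwrite("pics/s5c.png",cv2.resize(w[380:500,110:270],None,fx=4,fy=4,interpolation=cv2.INTER_CUBIC))
E
```

```text
(no output)
```

View pics/w5c.png

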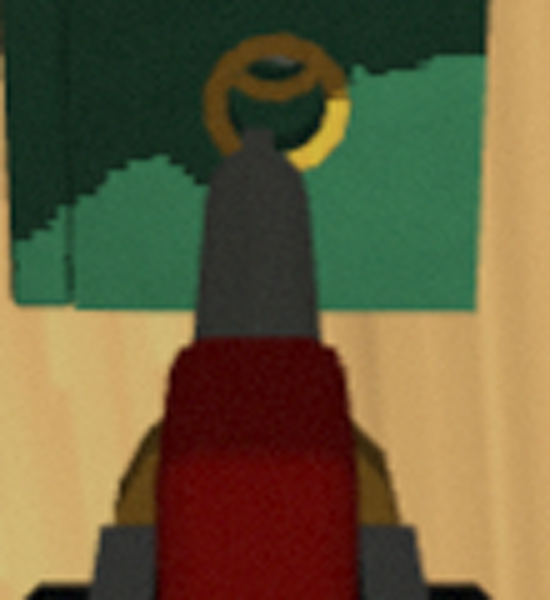

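View pics/s5c.png

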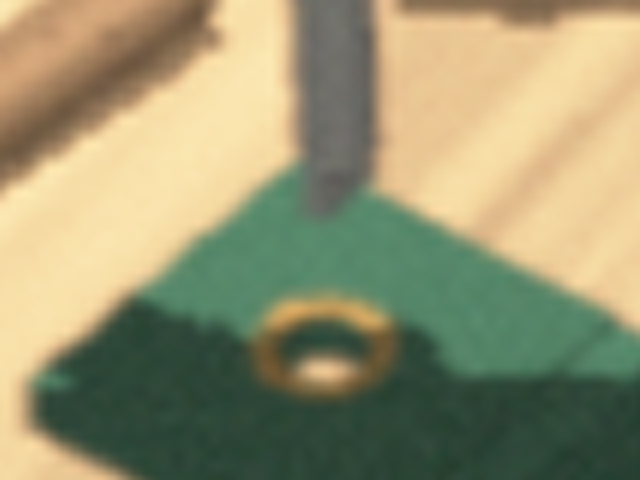

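```bash
python3 - <<'E'
from h import *
s=ctrl.read_state();p=s["eef_pos"];R=Rt(s);print(p,R.round(4)[:,1])
W=imaging.get_image("wrist");S=imaging.get_image("side");T=imaging.get_image("top")
tip=p+R[:,1]*144; sh=p+R[:,1]*132
print("tip",tip,"pw",proj(W,tip),"ps",proj(S,tip),"shoulder",proj(W,sh),proj(S,sh))
print("mouth W",onz(W,320.6,210.4,140),"S",onz(S,273.6,295.4,140))
print("tip W on z",onz(W,316.6,216,tip[2]),"S",onz(S,273.8,284.2,tip[2]))
print(onz(W,316.6,216,tip[2])-onz(W,320.6,210.4,140))
c=[(265+2/5,190+300/5),(265+72/5,190+305/5),(265+474/5,190+310/5),(265+488/5,190)]
print([onz(W,*q,140) for q in c])
E
```

```text
[546.43815797 203.98541124 323.74668371] [-3.0e-04 -1.4e-03 -1.0e+00]
tip [546.39617481 203.7816183  179.74683404] pw [316.3967042 223.2640685] ps [273.91912092 281.15691804] shoulder [316.40333027 227.42794058] [273.78456897 276.98245775]
mouth W [550.30362472 204.37355182 140.        ] S [546.43291021 206.66852705 140.        ]
tip W on z [547.14364906 209.78211722 179.74683404] S [541.19594318 212.13552713 179.74683404]
[-3.15997566  5.4085654  39.74683404]
[array([494.9855157 , 171.31780439, 140.        ]), array([507.98299755, 169.04573133, 140.        ]), array([583.36374114, 160.69928742, 140.        ]), array([589.37026189, 219.34113102, 140.        ])]
```

```bash
python3 - <<'E'
from h import *
import cv2
W=imaging.get_image("wrist");S=imaging.get_image("side")
print("tip",tri([(W,316.6,216),(S,273.6,284.3)]))
X=tri([(W,316.6,216),(S,273.6,284.3)]);print(proj(W,X),proj(S,X))
im=S["img"][:,:,::-1];cv2.imwrite("pics/s6.png",cv2.resize(im[200:300,230:310],None,fx=7,fy=6,interpolation=cv2.INTER_CUBIC))
print(proj(S,ctrl.read_state()["eef_pos"]+np.array([0,0,-22])))
E
```

```text
tip [545.95605006 208.36095853 173.78491665]
[315.54387132 217.31939297] [272.9870596  284.49063744]
[272.12403214 236.49739883]
```

View pics/s6.png

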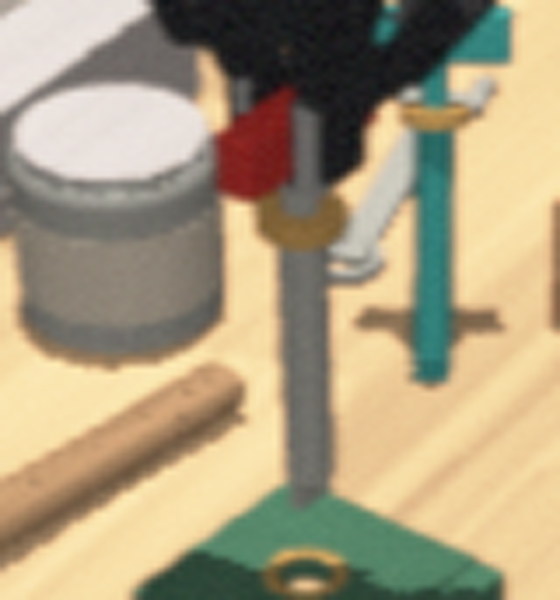

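```bash
python3 -m inch '[0,0,1,0.3,0,0,-1.8, 0,0,2.2,0.3,0,0,-1.8, 0,0,2.2,0.3,0,0,-1.8, 0,0,2.2,0.3,0,0,-1.8]'
cat > look.py <<'E'
import sys,cv2
from h import *
n=sys.argv[1]
s=ctrl.read_state();p=s["eef_pos"];R=Rt(s);print("t",s["clock"],p.round(1),R[:,1].round(4),"F",s["force"].round(1),"w",s["width"])
W=imaging.get_image("wrist");S=imaging.get_image("side")
a=cv2.resize(W["img"][150:270,260:380],None,fx=5,fy=5,interpolation=cv2.INTER_CUBIC)
cv2.imwrite(f"pics/w{n}.png",a[:,:,::-1])
b=cv2.resize(S["img"][220:320,230:320],None,fx=6,fy=6,interpolation=cv2.INTER_CUBIC)
cv2.imwrite(f"pics/s{n}.png",b[:,:,::-1])
tip=p+R[:,1]*148;print("pred tip(148)",tip.round(1),proj(W,tip),proj(S,tip),"collar S",proj(S,p+R[:,1]*26))
E
python3 look.py 7
```

```text
clock: 6.6
eef_pos: [548.6, 206.0, 301.1]
tool_rot: [-1.572, -0.032, -1.663]
force: [-1.0, 0.0, -2.5]
width: 13.3
t 6.6 [548.6 206.  301.1] [-0.0046 -0.032  -0.9995] F [-1.   0.  -2.5] w 13.253412709181209
pred tip(148) [547.9 201.2 153.2] [316.40730054 222.00631201] [274.26368014 289.30426748] collar S [271.6499954  246.48181518]
```

View pics/w7.png

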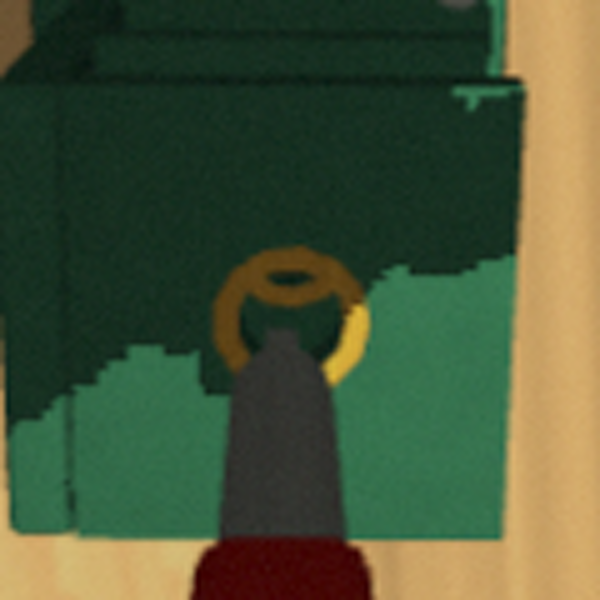

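View pics/s7.png

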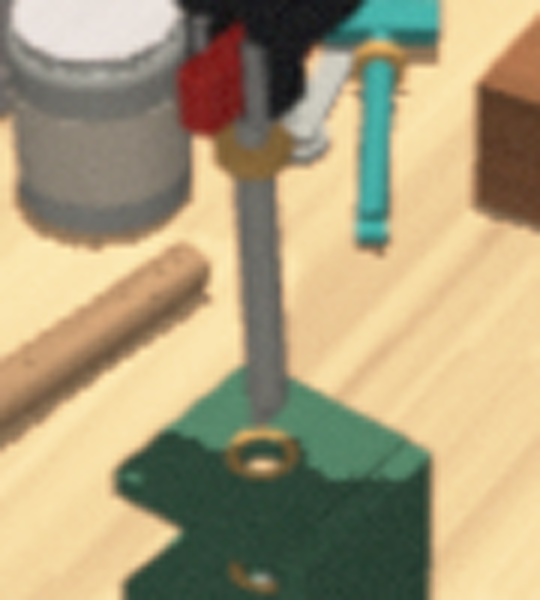

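```bash
python3 - <<'E'
from h import *
import cv2
S=imaging.get_image("side");g=S["img"].astype(float)
# steel: low saturation/dark between wood. use (R-B) chroma
ch=g[:,:,0]-g[:,:,2]
for y in range(252,286,3):
    row=ch[y-1:y+2].mean(0); print(y,row[266:282].round(0).astype(int))
s=ctrl.read_state();p=s["eef_pos"]
for ty in (-.04,-.02,0,.02,.04):
    a=p+[0,0,-26];b=a+np.array([0,ty,-1])*100
    A,B=proj(S,a),proj(S,b);print(ty,A,B,(B-A)[0]/(B-A)[1])
E
```

```text
252 [82 84 76 33  9  8  8  6  6 22 81 83 82 82 83 82]
255 [83 81 81 43 11  7  7  8  7 17 71 84 83 84 85 84]
258 [82 83 83 50 12  8  8  7  7 15 60 84 84 84 82 81]
261 [77 77 79 67 17  8  7  7  7 11 48 82 81 80 81 83]
264 [76 73 76 73 23  8  7  8  7 10 43 79 76 79 82 83]
267 [78 78 80 77 35  9  7  8  8  8 33 82 81 83 87 86]
270 [79 77 76 77 39 11  7  8  6  8 23 81 84 86 86 85]
273 [75 75 74 80 53 13  7  8  7  8 17 67 85 86 85 87]
276 [75 74 77 82 63 15  8  8  8  7 13 56 84 85 86 86]
279 [79 80 82 82 63 18  7  7  7  8 11 46 81 86 87 86]
282 [75 56 29  4 -4  3  8  9  8  7  9 26 52 66 80 84]
285 [ -5 -18 -20 -19 -15  -2   5   9   7   7   6  -4 -15 -18 -12   1]
-0.04 [271.07615448 246.16637467] [273.3043137  281.45183073] 0.06314667489292891
-0.02 [271.07615448 246.16637467] [272.79569153 281.97523512] 0.04801987649063063
0 [271.07615448 246.16637467] [272.28588338 282.49985997] 0.03329515166890598
0.02 [271.07615448 246.16637467] [271.77488509 283.02570954] 0.018956679880151137
0.04 [271.07615448 246.16637467] [271.26269249 283.55278814] 0.0049894598280569745
```

The tang is 15 mm wide along y, so the wrist view showed its far edge rather than its centre. The shaft was therefore already upright, which the side-view slope agrees with. I'll undo the tilt.

```bash
python3 -m inch '[0,0,0,0,0,0,1.8, 0,0,0,0,0,0,1.8, 0,0,0,0,0,0,1.8]'; python3 look.py 8
```

```text
clock: 7.05
eef_pos: [549.2, 205.2, 302.3]
tool_rot: [-1.57, -0.0, -1.665]
force: [-0.3, -0.5, -1.9]
width: 13.3
t 7.05 [549.2 205.2 302.3] [ 5.e-04 -1.e-04 -1.e+00] F [-0.3 -0.5 -1.9] w 13.328355912099507
pred tip(148) [549.3 205.2 154.3] [316.39827162 221.97723734] [272.7294486  289.76037557] collar S [271.30483663 245.94116467]
```

View pics/w8.png

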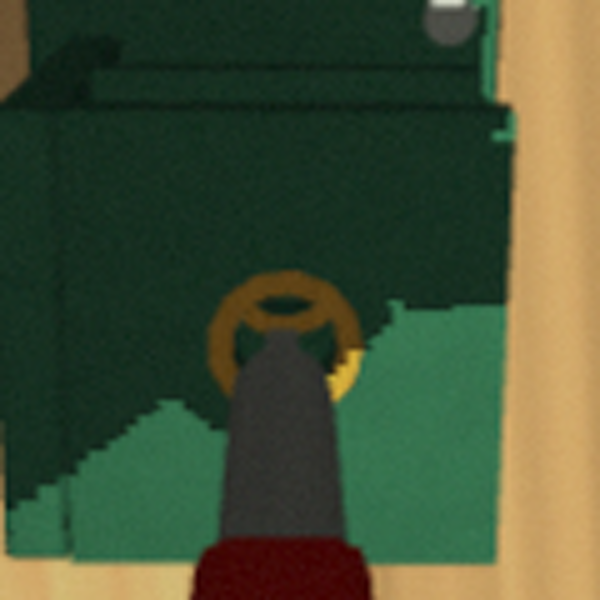

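View pics/s8.png

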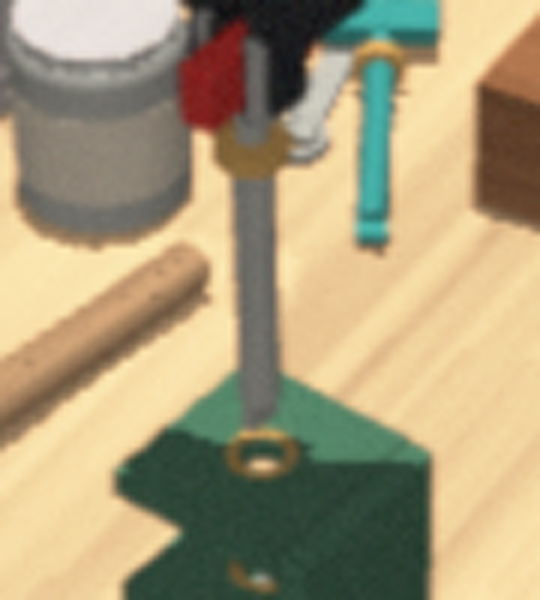

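```bash
python3 - <<'E'
from h import *
W=imaging.get_image("wrist");S=imaging.get_image("side")
m=onz(W,317,219,140)
for z in (154,157):
    t=onz(W,316.4,216.4,z);print("W",z,m,t-[-.7,7.5,0]-m)
ms=onz(S,273.7,295.3,140)
for z in (154,157): print("S",z,ms,onz(S,273,290,z)-ms)
E
```

```text
W 154 [549.54426485 204.50652194 140.        ] [ 0.73645064 -1.55569165 14.        ]
W 157 [549.54426485 204.50652194 140.        ] [ 0.80748365 -0.78134384 17.        ]
S 154 [546.42197075 206.28526631 140.        ] [ 2.11613132 -1.0172184  14.        ]
S 157 [546.42197075 206.28526631 140.        ] [ 0.24847394  1.67703556 17.        ]
```

```bash
python3 -m inch '[0,-0.07,0.8,-0.07,0,0,0, 0,-0.07,1.6,-0.07,0,0,0, 0,-0.07,2.0,-0.07,0,0,0, 0,-0.07,2.0,-0.07,0,0,0]'; python3 look.py 9
```

```text
clock: 7.65
eef_pos: [548.0, 206.1, 280.8]
tool_rot: [-1.572, -0.002, -1.664]
force: [-0.4, -0.3, -3.2]
width: 13.2
t 7.65 [548.  206.1 280.8] [-0.0017 -0.0014 -1.    ] F [-0.4 -0.3 -3.2] w 13.181991257128322
pred tip(148) [547.7 205.9 132.8] [316.4290204  221.96010427] [273.37887849 297.356715  ] collar S [271.86191827 254.48114121]
```

View pics/w9.png

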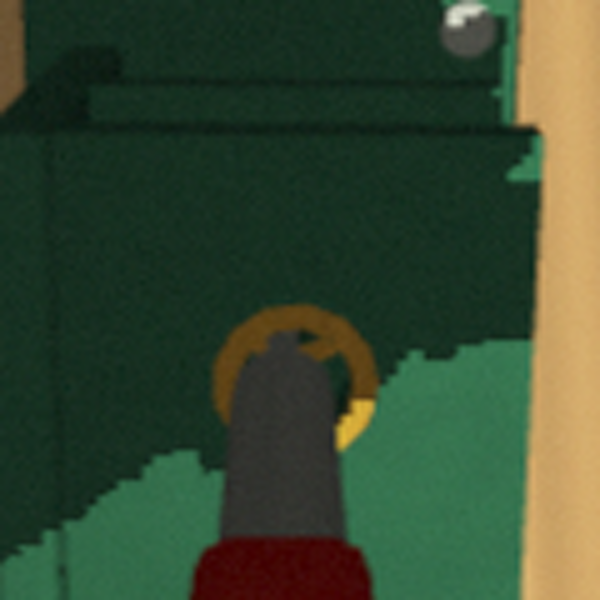

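View pics/s9.png

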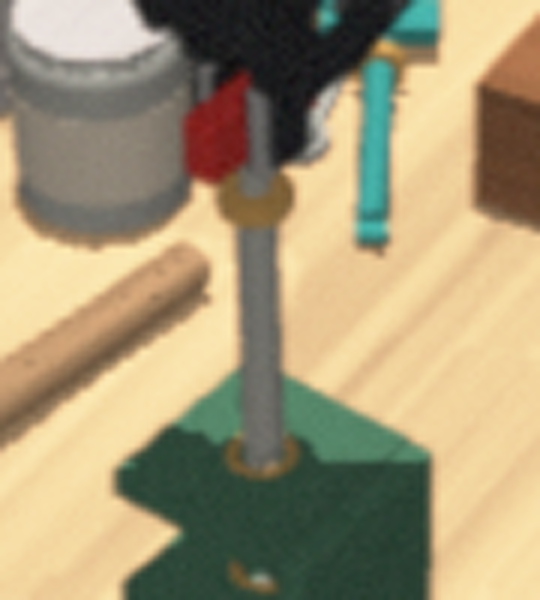

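```bash
python3 - <<'E'
from h import *
W=imaging.get_image("wrist");S=imaging.get_image("side")
p=ctrl.read_state()["eef_pos"];print(p)
m=onz(W,319.1,226.6,140);print("W mouth",m)
for z in (p[2]-148,p[2]-145): t=onz(W,317,217,z);print(t-[-.7,7.5,0]-m)
# project a ring of r=9 (inner) about candidates for overlay
import cv2
im=cv2.resize(W["img"][150:270,260:380],None,fx=5,fy=5,interpolation=cv2.INTER_CUBIC)[:,:,::-1].copy()
a=np.linspace(0,6.28,60)
for r in (9,13):
  pts=np.array([(proj(W,[m[0]+r*np.cos(i),m[1]+r*np.sin(i),140])-[260,150]+.5)*5 for i in a]).astype(int)
  cv2.polylines(im,[pts],True,(255,255,0),1)
# shoulder circle at p, z shoulder
for dz in (133,):
  pts=np.array([(proj(W,[p[0]+8*np.cos(i),p[1]+8*np.sin(i),p[2]-dz])-[260,150]+.5)*5 for i in a]).astype(int)
  cv2.polylines(im,[pts],True,(0,0,255),1)
cv2.imwrite("pics/w9o.png",im)
im=cv2.resize(S["img"][220:320,230:320],None,fx=6,fy=6,interpolation=cv2.INTER_CUBIC)[:,:,::-1].copy()
for c,r,z,col in ((m,9,140,(255,255,0)),(p,8,p[2]-133,(0,0,255)),(p,14,p[2]-22,(0,0,255)),(m,9,82,(255,255,0))):
  pts=np.array([(proj(S,[c[0]+r*np.cos(i),c[1]+r*np.sin(i),z])-[230,220]+.5)*6 for i in a]).astype(int)
  cv2.polylines(im,[pts],True,col,1)
cv2.imwrite("pics/s9o.png",im)
E
```

```text
[548.37191852 206.39728651 281.91643984]
W mouth [550.0290751  203.86636091 140.        ]
[-0.37748094 -1.01556507 -6.08356016]
[-0.30743372 -0.23213626 -3.08356016]
```

View pics/w9o.png

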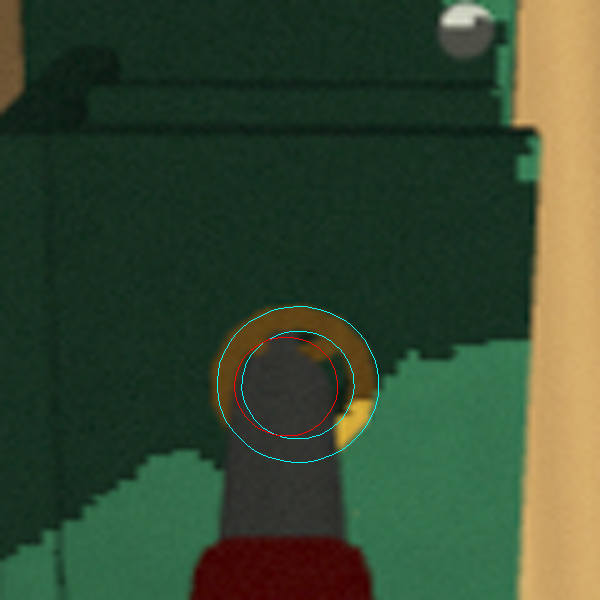

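View pics/s9o.png

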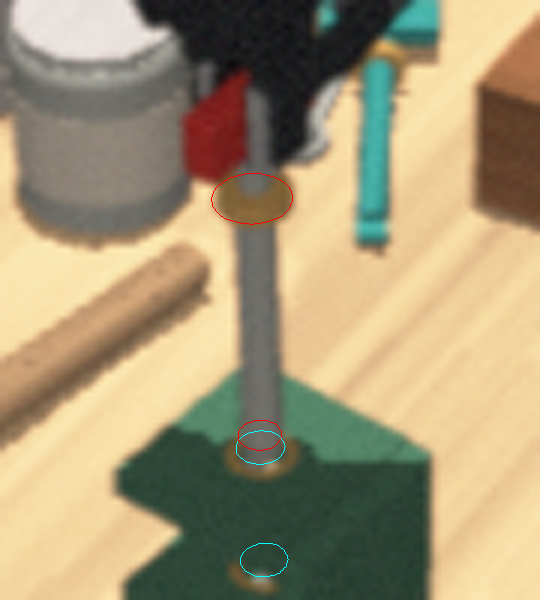

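```bash
python3 -m inch '[0,0,0,0.12,0,0,0, 0,0,0.3,0.12,0,0,0, 0,0,0.5,0.12,0,0,0, 0,0,0.5,0.12,0,0,0]'; python3 -m inch '[0,0,0.1,0,0,0,0, 0,0,0.2,0,0,0,0, 0,0,0.2,0,0,0,0]'; python3 -m inch '[0,0,0.1,0,0,0,0, 0,0,0.2,0,0,0,0, 0,0,0.2,0,0,0,0]'
```

```text
clock: 8.25
eef_pos: [549.6, 206.6, 276.7]
tool_rot: [-1.571, -0.0, -1.664]
force: [0.7, -0.5, -2.2]
width: 13.2
clock: 8.55
eef_pos: [549.6, 206.6, 274.9]
tool_rot: [-1.571, -0.0, -1.664]
force: [0.9, -1.1, -2.2]
width: 12.9
clock: 8.85
eef_pos: [549.6, 206.6, 272.9]
tool_rot: [-1.571, -0.0, -1.664]
force: [-0.2, -0.9, -0.8]
width: 13.2
```

```bash
python3 -m inch '[0,0,0.1,0,0,0,0, 0,0,0.2,0,0,0,0, 0,0,0.2,0,0,0,0]'; python3 -m inch '[0,0,0.1,0,0,0,0, 0,0,0.2,0,0,0,0, 0,0,0.2,0,0,0,0]';python3 look.py 10
```

```text
clock: 9.15
eef_pos: [549.6, 206.4, 270.9]
tool_rot: [-1.571, -0.0, -1.664]
force: [0.2, -0.9, -1.9]
width: 13.2
clock: 9.45
eef_pos: [549.6, 206.4, 268.8]
tool_rot: [-1.571, -0.0, -1.664]
force: [-0.0, -0.8, -2.2]
width: 13.1
t 9.45 [549.6 206.4 268.8] [-2.e-04 -3.e-04 -1.e+00] F [-0.  -0.8 -2.2] w 13.127765493953435
pred tip(148) [549.5 206.4 120.8] [316.39382714 221.95953481] [272.71001072 301.14452478] collar S [271.26912372 258.78994152]
```

View pics/w10.png

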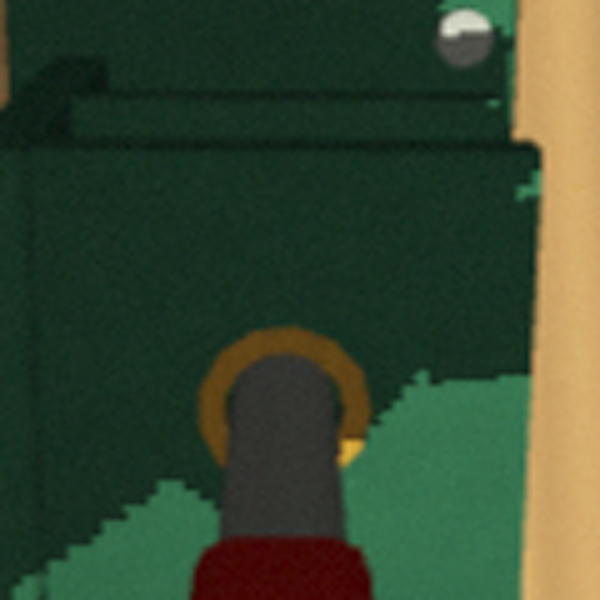

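View pics/s10.png

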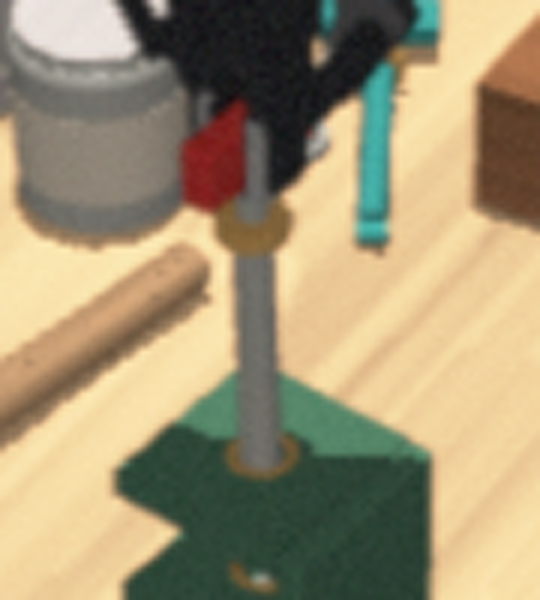

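The shaft is in the top bearing, centred in x and slightly toward +y, with no contact force. I'll keep lowering it in small steps.

```bash
python3 -m inch '[0,0.04,0.3,0,0,0,0, 0,0.04,0.7,0,0,0,0, 0,0.04,1.1,0,0,0,0, 0,0.04,1.5,0,0,0,0, 0,0.04,1.5,0,0,0,0]'; python3 -m inch '[0,0,0.3,0,0,0,0, 0,0,0.7,0,0,0,0, 0,0,1.1,0,0,0,0, 0,0,1.5,0,0,0,0, 0,0,1.5,0,0,0,0]'; python3 look.py 11
```

```text
clock: 10.05
eef_pos: [549.3, 206.1, 253.2]
tool_rot: [-1.572, -0.0, -1.664]
force: [0.3, -1.1, -3.4]
width: 12.9
clock: 10.55
eef_pos: [549.4, 206.1, 238.3]
tool_rot: [-1.571, -0.0, -1.664]
force: [-0.4, -0.7, -2.9]
width: 12.9
t 10.55 [549.4 206.1 238.3] [-6.e-04 -2.e-04 -1.e+00] F [-0.4 -0.7 -2.9] w 12.937941495685969
pred tip(148) [549.3 206.1  90.3] [316.44046163 221.94361772] [273.1902609  310.92673214] collar S [271.78321373 269.84602738]
```

View pics/w11.png

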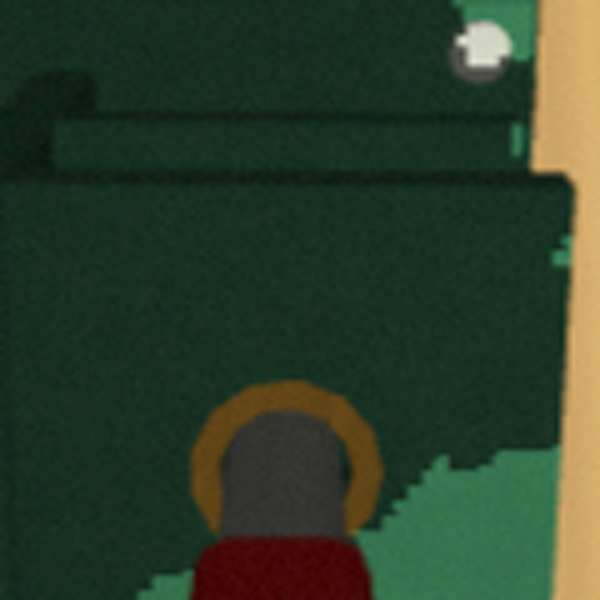

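View pics/s11.png

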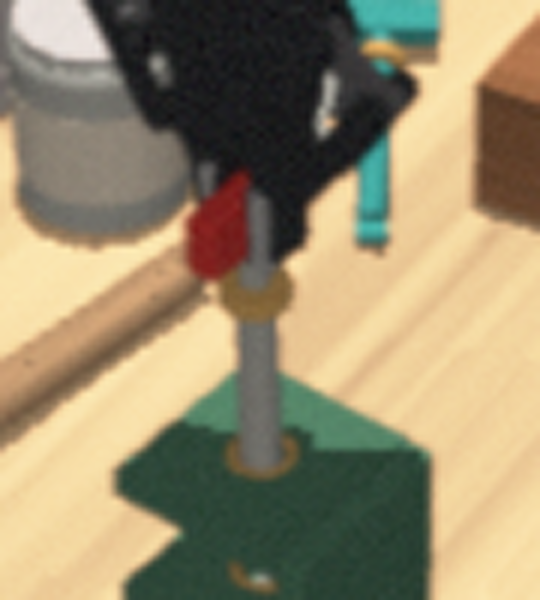

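```bash
python3 -m inch '[0,0.04,0.3,0.03,0,0,0, 0,0.04,0.7,0.03,0,0,0, 0,0.04,1.1,0.03,0,0,0, 0,0.04,1.3,0.03,0,0,0, 0,0.04,1.3,0.03,0,0,0]'; for i in 1 2 3; do python3 -m inch '[0,0,0.1,0,0,0,0, 0,0,0.25,0,0,0,0, 0,0,0.25,0,0,0,0]'; done
```

```text
clock: 11.15
eef_pos: [549.6, 205.9, 225.6]
tool_rot: [-1.571, 0.0, -1.664]
force: [0.9, -1.2, -2.6]
width: 13.1
clock: 11.45
eef_pos: [549.8, 205.9, 223.4]
tool_rot: [-1.571, 0.0, -1.664]
force: [-0.2, -0.3, -1.8]
width: 13.1
clock: 11.75
eef_pos: [549.8, 205.9, 220.8]
tool_rot: [-1.571, 0.0, -1.664]
force: [0.0, -0.5, -1.7]
width: 13.0
clock: 12.05
eef_pos: [549.7, 205.9, 218.3]
tool_rot: [-1.571, 0.0, -1.664]
force: [-0.4, -0.0, -2.6]
width: 12.9
```

```bash
for i in 1 2 3 4; do python3 -m inch '[0,0,0.1,0,0,0,0, 0,0,0.2,0,0,0,0, 0,0,0.2,0,0,0,0]'|tr '\n' ' '; echo; done
```

```text
clock: 12.35 eef_pos: [549.7, 205.9, 216.4] tool_rot: [-1.571, 0.0, -1.664] force: [0.7, 0.4, -1.7] width: 13.1 
clock: 12.65 eef_pos: [549.7, 205.8, 214.4] tool_rot: [-1.571, -0.0, -1.664] force: [0.5, 0.3, -2.8] width: 13.3 
clock: 12.95 eef_pos: [549.7, 205.8, 212.3] tool_rot: [-1.571, -0.0, -1.664] force: [-0.4, 0.1, -2.3] width: 13.1 
clock: 13.25 eef_pos: [549.7, 205.8, 210.3] tool_rot: [-1.571, -0.0, -1.664] force: [-1.0, 0.2, -1.6] width: 13.0
```

```bash
for i in 1 2 3 ; do python3 -m inch '[0,0,0.3,0,0,0,0, 0,0,0.6,0,0,0,0, 0,0,0.8,0,0,0,0, 0,0,0.8,0,0,0,0]'|tr '\n' ' '; echo; done;  python3 look.py 12
```

```text
clock: 13.65 eef_pos: [549.5, 205.7, 202.0] tool_rot: [-1.572, -0.0, -1.664] force: [0.5, -0.5, -1.8] width: 13.3 
clock: 14.05 eef_pos: [549.6, 205.7, 194.1] tool_rot: [-1.571, -0.0, -1.664] force: [-0.0, -0.1, -2.5] width: 13.6 
clock: 14.45 eef_pos: [549.6, 205.8, 186.1] tool_rot: [-1.571, -0.0, -1.664] force: [-0.2, -0.4, -1.8] width: 13.4 
t 14.45 [549.6 205.8 186.1] [-6.e-04 -2.e-04 -1.e+00] F [-0.2 -0.4 -1.8] w 13.356008687192155
pred tip(148) [549.5 205.7  38.1] [316.40102053 221.94229631] [273.7505282  326.90604976] collar S [272.4169998  287.89311211]
```

View pics/s12.png

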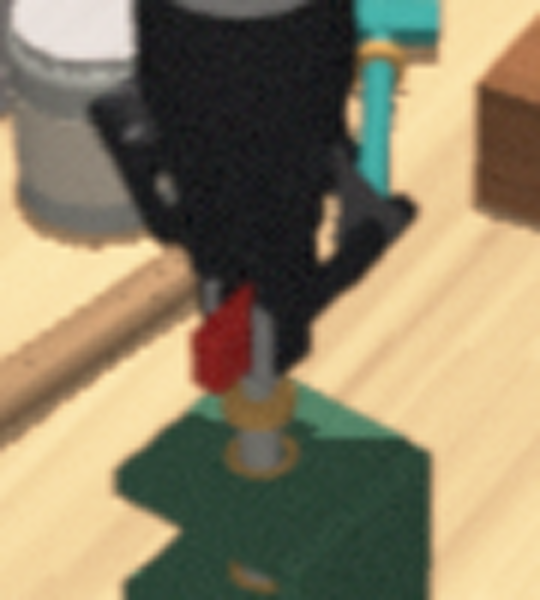

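The shaft is through both bearings, with the collar about 20 mm above the plate. Next I'll approach the coupling face gently.

```bash
python3 -m inch '[0,0,0.3,0,0,0,0, 0,0,0.6,0,0,0,0, 0,0,0.6,0,0,0,0]'|tr '\n' ' '; echo; for i in 1 2 3 4 5; do python3 -m inch '[0,0,0.1,0,0,0,0, 0,0,0.1,0,0,0,0]'|tr '\n' ' '; echo; done
```

```text
clock: 14.85 eef_pos: [549.5, 205.7, 180.0] tool_rot: [-1.572, -0.0, -1.664] force: [0.5, 0.2, -2.3] width: 13.0 
clock: 15.05 eef_pos: [549.8, 205.8, 179.4] tool_rot: [-1.571, -0.0, -1.664] force: [-1.1, 0.4, -2.6] width: 13.1 
clock: 15.25 eef_pos: [549.8, 205.8, 178.5] tool_rot: [-1.571, 0.0, -1.664] force: [0.1, 0.2, -1.5] width: 12.9 
clock: 15.45 eef_pos: [549.8, 205.8, 177.4] tool_rot: [-1.571, -0.0, -1.664] force: [-1.3, 0.1, -1.6] width: 13.2 
clock: 15.65 eef_pos: [549.7, 205.8, 176.4] tool_rot: [-1.571, -0.0, -1.664] force: [1.4, -0.4, -1.1] width: 13.1 
clock: 15.85 eef_pos: [549.7, 205.8, 175.4] tool_rot: [-1.571, -0.0, -1.664] force: [-0.4, -0.1, -2.3] width: 13.1
```

```bash
for i in 1 2 3 ; do python3 -m inch '[0,0,0.1,0,0,0,0, 0,0,0.1,0,0,0,0]'|tr '\n' ' '; echo; done
```

```text
clock: 16.05 eef_pos: [549.7, 205.8, 174.4] tool_rot: [-1.571, -0.0, -1.664] force: [-0.5, 0.9, -1.0] width: 13.1 
clock: 16.25 eef_pos: [549.7, 205.8, 173.4] tool_rot: [-1.571, -0.0, -1.664] force: [-0.1, 0.4, -1.5] width: 13.2 
clock: 16.45 eef_pos: [549.9, 205.9, 172.7] tool_rot: [-1.571, 0.0, -1.664] force: [-0.7, 0.5, 0.2] width: 13.4
```

```bash
for i in 1 2 ; do python3 -m inch '[0,0,0.05,0,0,0,0, 0,0,0.05,0,0,0,0]'|tr '\n' ' '; echo; done
```

```text
clock: 16.65 eef_pos: [549.9, 205.9, 172.4] tool_rot: [-1.57, 0.0, -1.664] force: [-0.6, 0.9, 2.1] width: 13.4 
clock: 16.85 eef_pos: [550.0, 205.8, 171.5] tool_rot: [-1.57, 0.0, -1.664] force: [-0.0, -0.2, -0.0] width: 13.3
```

```bash
python3 -m inch '[0,0,0.05,0,0,0,0, 0,0,0.05,0,0,0,0]'|tr '\n' ' ';python3 look.py 13
```

```text
clock: 17.05 eef_pos: [550.1, 205.9, 171.1] tool_rot: [-1.57, 0.0, -1.664] force: [-0.5, 1.0, 3.1] width: 13.1 t 17.05 [550.1 205.9 171.1] [ 6.e-04  2.e-04 -1.e+00] F [-0.5  1.   3.1] w 13.089020870109323
pred tip(148) [550.2 205.9  23.1] [316.40526033 221.92043496] [273.61476079 331.32498824] collar S [272.35013798 292.88872436]
```

View pics/s13.png

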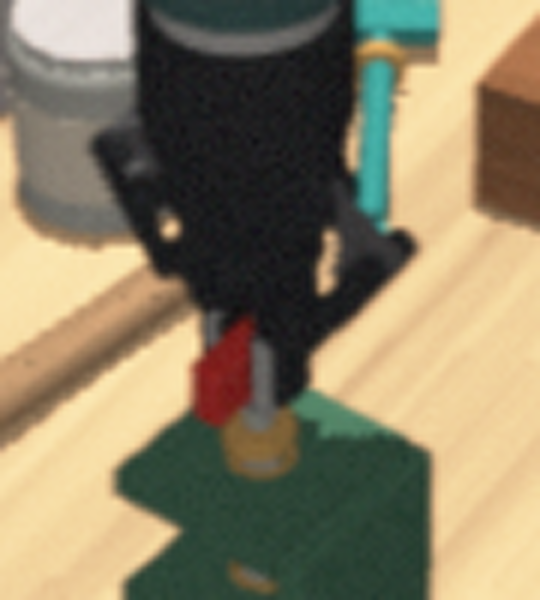

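View pics/w13.png

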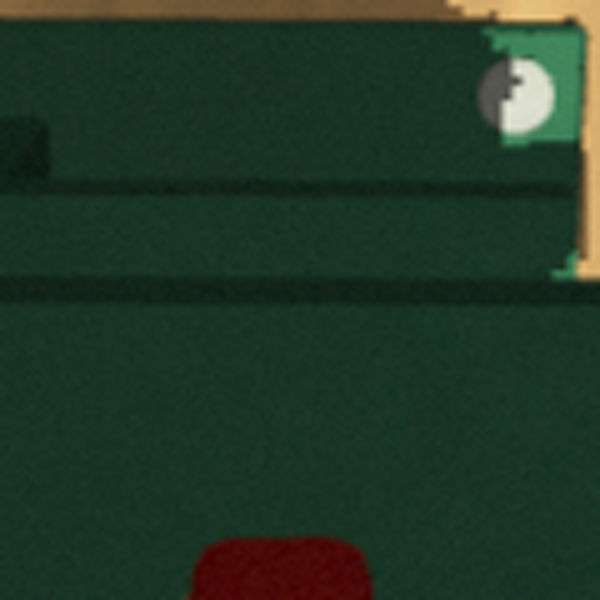

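Contact with the face is at about TCP z 172.5, and I'm now pressing about 5 N. The collar stands roughly 10 mm above the plate, so I'll turn in small steps to feel for the slot.

```bash
python3 -c "
from h import *
print(ctrl.read_state()['qpos'])"
python3 -m inch '[0,0,0.08,0,0,0,0, 0,0,0.08,0,0,0,0]'|tr '\n' ' ';echo; for i in 1 2 3; do python3 -m inch '[0,0,0,0,0,3,0, 0,0,0,0,0,6,0]'|tr '\n' ' '; echo; done
```

```text
[-0.18685047  0.6287284  -0.34507694  1.75361741  0.27919996  0.8070122
 -0.75861417]
clock: 17.35 eef_pos: [550.0, 205.9, 170.4] tool_rot: [-1.57, 0.0, -1.664] force: [-0.1, 0.2, 2.1] width: 13.1 
clock: 17.55 eef_pos: [549.8, 205.7, 169.8] tool_rot: [-1.571, 0.0, -1.771] force: [1.5, -0.7, -2.6] width: 13.4 
clock: 17.75 eef_pos: [549.3, 205.6, 169.4] tool_rot: [-1.572, -0.001, -1.875] force: [-0.6, 0.0, -1.7] width: 12.8 
clock: 17.95 eef_pos: [549.4, 205.5, 169.3] tool_rot: [-1.572, -0.001, -1.98] force: [0.2, -0.8, -2.5] width: 13.3
```

```bash
python3 -m inch '[0,0,0.1,0,0,0,0, 0,0,0.1,0,0,0,0]'|tr '\n' ' ';echo; python3 -m inch '[0,0,0.1,0,0,0,0, 0,0,0.1,0,0,0,0]'|tr '\n' ' ';echo;python3 look.py 14; python3 -c "
from h import *
s=ctrl.read_state();print(s['torque'],s['force'])"
```

```text
clock: 18.15 eef_pos: [549.4, 205.6, 168.5] tool_rot: [-1.572, -0.001, -1.977] force: [-0.8, -0.3, -2.4] width: 13.6 
clock: 18.35 eef_pos: [549.5, 205.8, 167.9] tool_rot: [-1.571, -0.0, -1.977] force: [-0.3, -1.0, -1.8] width: 13.3 
t 18.35 [549.5 205.8 167.9] [-7.e-04 -0.e+00 -1.e+00] F [-0.3 -1.  -1.8] w 13.299169321402786
pred tip(148) [549.4 205.8  19.9] [316.03288704 221.92039703] [273.93546907 332.38036241] collar S [272.6272615  294.04612828]
[-0.00040911 -0.01930323  0.03798855] [ 1.07111497  0.13098102 -2.54565721]
```

View pics/s14.png

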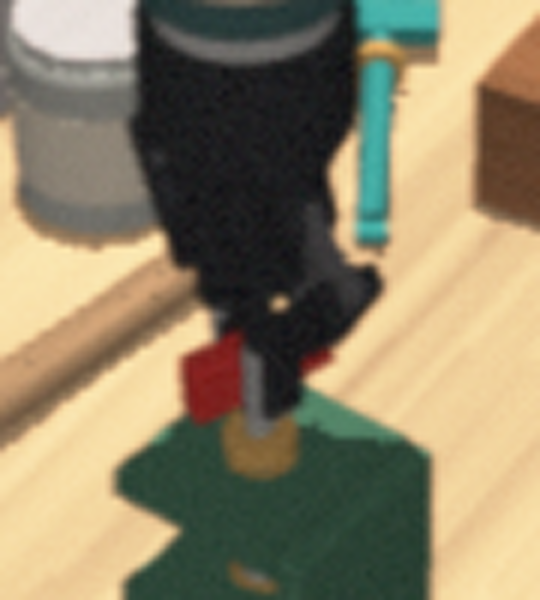

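```bash
for i in 1 2 3; do python3 -m inch '[0,0,0.08,0,0,0,0, 0,0,0.08,0,0,0,0]'|tr '\n' ' ';echo; done
```

```text
clock: 18.65 eef_pos: [549.7, 205.8, 167.3] tool_rot: [-1.571, -0.0, -1.978] force: [0.1, 0.7, -2.4] width: 13.0 
clock: 18.85 eef_pos: [549.8, 205.8, 166.5] tool_rot: [-1.571, -0.0, -1.978] force: [-0.1, 0.2, -2.3] width: 13.2 
clock: 19.05 eef_pos: [549.8, 205.8, 165.7] tool_rot: [-1.571, -0.0, -1.978] force: [0.3, -1.0, -3.1] width: 12.7
```

```bash
for i in 1 2 3 4; do python3 -m inch '[0,0,0.07,0,0,0,0, 0,0,0.07,0,0,0,0]'|tr '\n' ' ';echo; done; python3 look.py 15
```

```text
clock: 19.25 eef_pos: [549.8, 205.8, 165.0] tool_rot: [-1.571, -0.0, -1.978] force: [0.0, -0.4, -1.9] width: 13.1 
clock: 19.45 eef_pos: [549.8, 205.8, 164.3] tool_rot: [-1.571, -0.0, -1.978] force: [-0.8, -0.4, -2.1] width: 12.8 
clock: 19.65 eef_pos: [549.8, 205.8, 163.6] tool_rot: [-1.571, -0.0, -1.978] force: [-0.5, 0.3, -2.0] width: 13.1 
clock: 19.85 eef_pos: [549.8, 205.8, 162.9] tool_rot: [-1.571, -0.0, -1.978] force: [0.1, -1.0, -2.1] width: 13.5 
t 19.85 [549.8 205.8 162.9] [-1.e-04 -0.e+00 -1.e+00] F [ 0.1 -1.  -2.1] w 13.484407343588861
pred tip(148) [549.8 205.8  14.9] [316.06218708 221.94894121] [273.87632915 333.78461861] collar S [272.59433636 295.64528919]
```

View pics/s15.png

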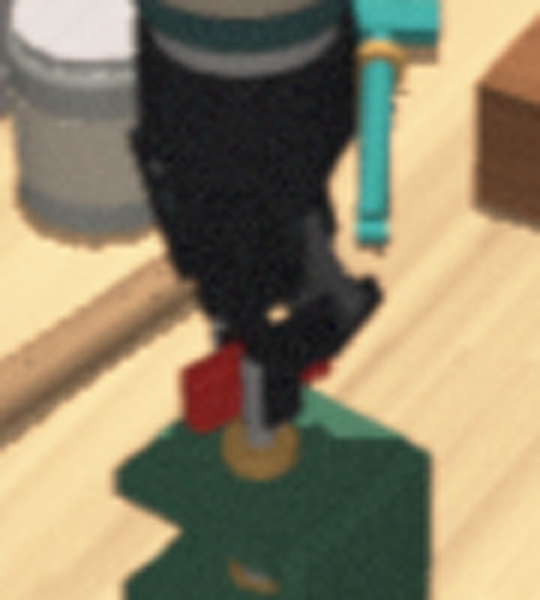

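It keeps going down freely, so the tang is in the slot. I'll continue until the collar seats.

```bash
for i in 1 2 3 4 5; do python3 -m inch '[0,0,0.05,0,0,0,0, 0,0,0.05,0,0,0,0]'|tr '\n' ' ';echo; done
```

```text
clock: 20.15 eef_pos: [549.8, 205.8, 162.5] tool_rot: [-1.571, -0.0, -1.978] force: [-0.1, 0.3, -2.4] width: 13.4 
clock: 20.35 eef_pos: [549.8, 205.8, 162.4] tool_rot: [-1.571, 0.0, -1.978] force: [0.3, -0.5, 1.9] width: 13.4 
clock: 20.55 eef_pos: [549.9, 205.9, 162.4] tool_rot: [-1.57, 0.0, -1.978] force: [-1.8, -1.5, 5.2] width: 12.7 
clock: 20.75 eef_pos: [549.9, 205.9, 162.3] tool_rot: [-1.57, 0.0, -1.978] force: [-2.4, -1.2, 8.8] width: 13.1 
clock: 20.95 eef_pos: [549.9, 205.9, 162.3] tool_rot: [-1.57, 0.0, -1.978] force: [-3.7, -2.1, 11.6] width: 13.8
```

It stops hard at TCP z 162.3, about 10.4 mm below face contact, which means the collar is on the plate. I'll ease off, look, and then open.

```bash
python3 -m inch '[0,0,-0.13,0,0,0,0, 0,0,-0.15,0,0,0,0]'|tr '\n' ' ';echo; python3 -m inch '[0.4,0,0,0,0,0,0, 0.4,0,0,0,0,0,0, 0.7,0,0,0,0,0,0, 1,0,0,0,0,0,0, 1,0,0,0,0,0,0, 1,0,0,0,0,0,0, 1,0,0,0,0,0,0]';python3 look.py 16
```

```text
clock: 21.15 eef_pos: [549.9, 205.9, 162.4] tool_rot: [-1.57, 0.0, -1.978] force: [-0.3, 0.1, 2.7] width: 13.4 
clock: 21.85
eef_pos: [549.8, 205.8, 162.0]
tool_rot: [-1.571, 0.0, -1.978]
force: [0.4, -0.8, 0.7]
width: 85.5
t 21.85 [549.8 205.8 162. ] [ 1.e-04  0.e+00 -1.e+00] F [ 0.4 -0.8  0.7] w 85.46081323037471
pred tip(148) [549.8 205.8  14. ] [316.05296262 221.93789241] [273.84257241 334.05157378] collar S [272.56819527 295.94672234]
```

View pics/s16.png

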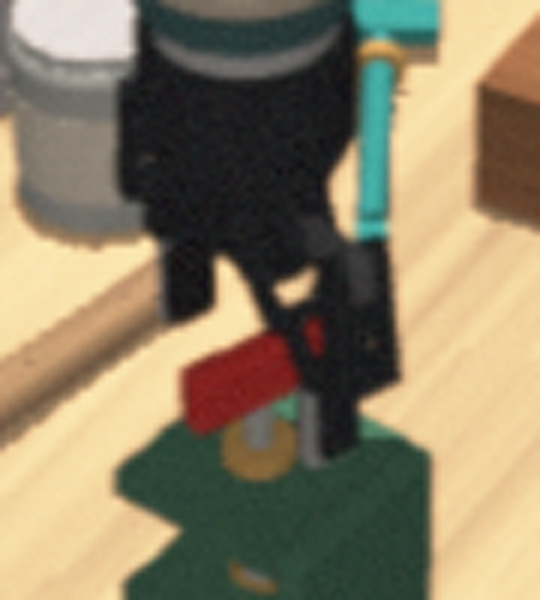

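```bash
python3 -m inch '[1,0,-2,0,0,0,0, 1,0,-5,0,0,0,0, 1,0,-9,0,0,0,0, 1,0,-13,0,0,0,0, 1,0,-15,0,0,0,0, 1,0,-15,0,0,0,0]';python3 look.py 17; python3 -c "
import cv2
from cell import imaging
cv2.imwrite('pics/wf.png',imaging.get_image('wrist')['img'][:,:,::-1])"
```

```text
clock: 22.55
eef_pos: [551.5, 206.7, 315.7]
tool_rot: [-1.566, 0.005, -1.978]
force: [0.2, 0.4, -0.9]
width: 85.6
t 22.55 [551.5 206.7 315.7] [ 0.0067  0.0028 -1.    ] F [ 0.2  0.4 -0.9] w 85.58698859551268
pred tip(148) [552.5 207.2 167.7] [316.05038856 221.95024312] [270.84534855 285.20213612] collar S [269.68996329 240.79571084]
```

View pics/s17.png

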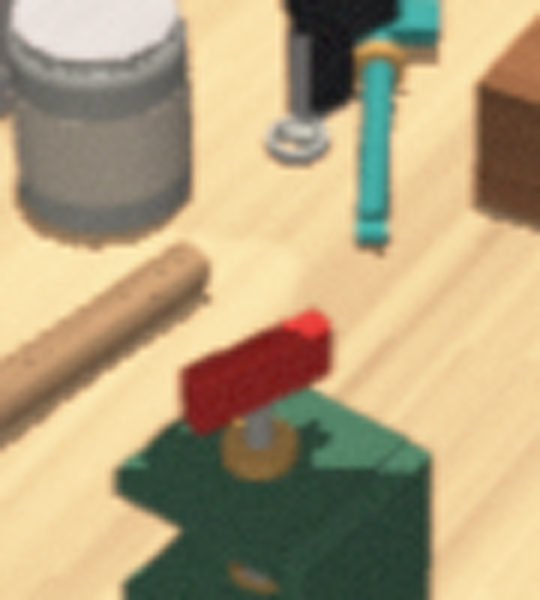

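View pics/wf.png

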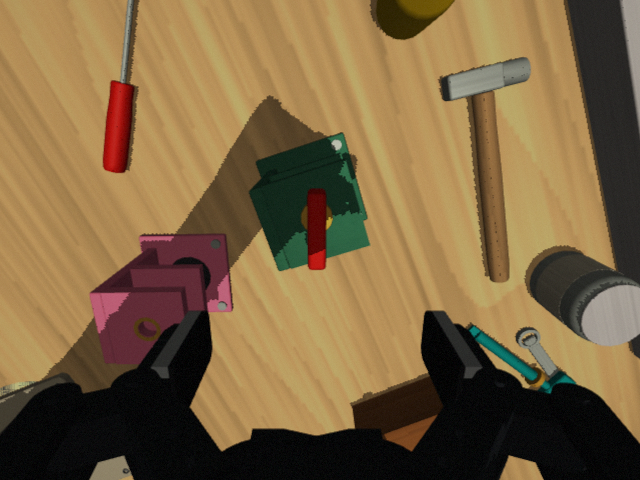

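```bash
python3 - <<'E'
from h import *
S=imaging.get_image("side")
for z in (181,192): print(z,(proj(S,[548,206,z])-[230,220])*6)
print((proj(S,[548,206,148])-[230,220])*6, (proj(S,[548,206,159])-[230,220])*6)
E
```

```text
181 [256.31890764 366.28717783]
192 [255.56919835 343.28170204]
[258.5185895  433.78631169] [257.79346658 411.53528999]
```

The handle centre shows at crop (256,372). I predict (256,366) for fully home and (256,343) for standing on the coupling face, so it is home. Handing in.

```bash
python3 -c "
from cell import finish_job
print(finish_job())"
```

```text
the job is handed in; nothing more can be done
None
```

The red shaft is in the green frame with its collar down on the top plate. The gripper is open and clear, about 150 mm above, and I handed the job in at about 22.7 s of the 72 s.

- **Fitting:** I took the shaft by its bar, lifted it out of the stand and lowered it through both bearings with no noticeable resistance. It touched the coupling face at TCP z 172.7 mm. With about 5 N of light pressure and an 18° turn, it dropped in and stopped hard at 162.3 mm. Wrist force peaked at about 12 N at that stop; I eased off before opening the gripper.
- **Last checks:** the drop was about 10.4 mm, where 11 mm was expected. The side view puts the handle centre within about 1 px of the fully home position and about 5 px from the not-seated one. The blue shaft and the other bystanders were never approached. The last views show no disturbance, though I did not measure them again.
- **What disagreed:**
    - The cameras differed by 2 to 4 mm on where the frame mouth is, so I lined up on tip versus ring in the same picture.
    - I misread the edge of the tang as a 1.8° tilt, corrected for it, and undid that before inserting.
    - The force fell off after the first 6° of the turn and I only noticed after 18°. The tang may have entered the slot earlier and slightly turned the coupling, but the measured torque was only 0.04 Nm.

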